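# Fit the cross level on the stage and level it with its foot screws

## Robot

A 6-joint arm with a two-finger parallel gripper is mounted at the origin on the work surface. World frame = base frame: x ahead of the robot, y to its left, z up, the work surface at z = 0. Lengths are in m, angles in rad, forces in N, time in s.
With the tool pointing down it reaches from about 0.35 to 0.775 m from the base axis. Payload 5.5 kg.
Tool frame: the origin (TCP) lies at the very end of the fingers, on their centre line; the grasp point (between the pads) lies 19 mm behind it (grip_point_offset is the distance from the TCP to the grasp point, in m); z points along the fingers, y is the direction in which the jaws open and shut (so a half turn about z gives the same grasp; the last joint's range is limited). The gripper opens to 85 mm and grips with 20 to 120 N. Pads are 22 mm wide; open, the fingers measure 114 mm over their backs; the gripper's body (76 mm by 85 mm) begins 54 mm behind the grasp point. The pads swing forward as they close: fully open they stand 13 mm farther back than shut.
Start: joints at [-1.445, 0.313, 0.046, 1.304, 0, 1.431], TCP at [0.151, -0.555, 0.231] pointing down, gripper open.
Joint ranges: [-2.76, 2.76], [-0.86, 1.69], [-1.03, 1.26], [-2.2, 2.34], [-1.47, 1.5], [-3.14, 3.14]. Speed limits (rad/s): [2.57, 2.57, 3.14, 3.14, 3.14, 3.14].

## Interface

Orientations are given as a unit quaternion [w, x, y, z].
In Python, from workcell import * gives the robot as it stands.
- The arm moves only by the shell command python3 -m crank 'ROWS' [OPENING] [FORCE]. ROWS is a JSON object of lists of equal length, an entry for each row: "travel": the shift along the tool's x, y, z in units of 40 mm (1.0 is 40 mm), a list of three; "turn": the turn about the tool's z in rad. In form: {"travel": [[x, y, z], ...], "turn": [turn, ...]}. A call has 1 to 5 rows; each row is the pose to reach, as a shift and turn from the pose commanded when the call began, along the tool's axes at that moment; what a row does not reach only later rows make up. A row lasts 1/12 s, in which the tool goes at most 41.7 mm and 7.16 degrees, less where a joint would pass 70% of its speed; a pose out of reach is approached as far as the arm can. A call with a gripper value outside its range is refused whole. OPENING is the finger opening in mm, from 0 to 85.4, set as the call begins (- or left out, the last holds). The fingers move at their own pace and stop on an object; FORCE is the grip in N (left out, the last holds). Time passes only in rows, so rows that repeat a pose let the fingers close. It gives the time, the measured TCP pose, the force and the opening at its end, in the units of the state.
- get_state(): the state, without advancing time (a new reading comes with each control period).
- read_camera(name): name is "scene" or "side" or "wrist"; returns a dict with "image" (480x640x3 uint8, red, green, blue), "K" (3x3 intrinsics, pixels), "R" (3x3) and "t" (3): a world point X has camera coordinates R X + t. Camera axes: x right, y down, z forward; pixel columns grow to the right and rows downward; lengths in m; the calibration is good to about 2 mm. A picture is of the moment at which its call begins. There is no depth.
- hand_in(): hands the job in, once; it reports no verdict.
The state is a dict: "clock": time; "joint_pos": joint angles; "qvel": joint speeds; "tau": joint torques, N m; "tcp_pos": TCP position; "orientation": TCP orientation; "wrist_force": force on the tool from outside, world axes, zero at the start; "ft_torque": the same for the moment, N m; "finger_gap": finger opening in m.
Only numpy, scipy, OpenCV 4.12 (cv2) and the standard library are available. Lean on these libraries where they do the work, as an engineer would, in place of code of your own. Each camera call takes 0.05 s, during which the arm holds its last target. There are 200 camera calls.

## Task

Pick up the cross level by its handle and set it on the small levelling stage so that its two holes drop over the stage's two locating pins and it lies flat. Then turn the stage's two knurled foot screws until the bubbles of both vials come to rest midway between their lines, let go of everything, and leave the other things on the bench where they are.

Things in the scene. Friction and masses are not known exactly. Their poses are not given: they have to be found in the camera images.
- bed: The levelling stage, fixed to the bench; origin under the centre of its dark steel bed plate, 215 (x) x 195 (y) x 14 mm. Above it an aluminium platform 205 x 185 x 10 mm stands on three corner points: a fixed ball foot at x +85, y -75 mm, foot screw A at -85, -75 and foot screw B at +85, +75 in this frame. It starts less than 0.6 degree out of level.
- seat (a point): Centre of the platform's top face, midway between the feet of its two pins, 45 mm above the bench. x runs along the line of the pins and from screw A towards the ball foot; y from the ball foot towards screw B; z up.
- pin0 (a point): Tip of the locating pin at x = -50 mm of the platform: steel, 8 mm thick, 12 mm high with the upper 6 mm tapered to 3 mm.
- pin1 (a point): Tip of the other, equal pin, at x = +50 mm of the platform.
- level_grip (a point): Middle of the handle's black crossbar on the cross level (loose, about 0.4 kg), 46 mm above the underside, over the centre. Plate: grey, 130 (x) x 110 (y) x 8 mm, two 11 mm through holes at x +50 and -50 mm, y 0. Crossbar: 14 mm wide (x), 54 long (y), 16 high, on two 10 mm posts. Axes are the plate's. The vials rise to 22 mm above the underside.
- level_foot (a point): Centre of the cross level's underside, 46 mm below the handle point; same axes. Fully on the pins, the underside lies flat on the platform. Either way round will do.
- vial_a (a point): Centre of vial A of the cross level: a clear yellow-green tube 58 mm long along the plate's x, in a black holder, at plate (0, +43) mm, 16 mm above the underside. Two black lines ring it 11.5 mm either side of the centre; the whitish bubble is 22 mm long with round ends, so that it just fits between the lines when centred.
- vial_b (a point): Centre of vial B, equal to vial A but lying along the plate's y, at plate (-28, -10) mm.
- bubble_a (a joint): Place of the bubble in vial A, m from the vial's centre, growing towards the plate's +x; 0 is centred, it stops at -0.020 and +0.020. The bubble runs to the higher end, 2.2 mm for each thousandth of a radian, and needs about 1.5 s to come to rest.
- bubble_b (a joint): Place of the bubble in vial B, m from the vial's centre, growing towards the plate's +y; 0 is centred, it stops at -0.020 and +0.020. The bubble runs to the higher end, 2.2 mm for each thousandth of a radian, and needs about 1.5 s to come to rest.
- screw_a_grip (a point): Middle of the round knurled head of foot screw A: 36 mm across, 26 mm high, axis upright, 88 mm above the bench (head from 75 to 101 mm). The head does not rise or sink: turned clockwise seen from above it raises the platform at that corner, counter-clockwise lowers it.
- screw_b_grip (a point): The same for foot screw B: equal head, equal height, same sense.
- screw_a (a joint): Turn of foot screw A in rad, growing clockwise seen from above, limits -2.4 and +2.4; it stays where it is left (about 0.05 N m to turn). The vials, not this number, tell what is level. With the level seated so that its x points as the platform's x, 1 rad moves bubble_a by -12 mm and bubble_b by nothing; turned the other way round, by +12 mm.
- screw_b (a joint): The same for foot screw B. With the level seated so that its y points as the platform's y, 1 rad moves bubble_b by +14 mm and bubble_a by nothing; turned the other way round, by -14 mm.
- driver: Screwdriver, lying, bystander: leave it alone. Origin at its middle, on the bench; about 200 mm long along x.
- jar: White jar with a black cap, 48 mm across, 60 mm high, bystander. Origin under its centre.
- reel: Grey empty reel standing on its flange, 60 mm across, 42 mm high, bystander. Origin under its centre.
- tray: Clear open parts bin 150 x 110 x 55 mm, bystander. Origin under its centre.
Not all that is in view belongs to the job. Leave any red or turquoise look-alike of the part that bears level_grip alone.

How it is judged:
On the way:
1. the cross level lies flat on the platform, both holes over the pins, and is let go (z of level_foot in the frame of seat between -0.002 and 0.002 m and horizontal distance between level_foot and seat below 0.004 m and angle between the x axis of level_foot and the x axis of seat, either way round below 0.06 rad and contact force between level and the fingers below 0.1 N), for 0.5 s.
At the end, for the whole second after the job is handed in: The cross level lies on the platform over both pins (underside within 2 mm of the platform's face, centre within 4 mm, turned less than 0.06 rad), and both bubbles rest within 3 mm of the middle of their vials (z of level_foot in the frame of seat between -0.002 and 0.002 m and horizontal distance between level_foot and seat below 0.004 m and angle between the x axis of level_foot and the x axis of seat, either way round below 0.06 rad and value of joint bubble_a between -0.003 and 0.003 m and value of joint bubble_b between -0.003 and 0.003 m and velocity of joint bubble_a between -0.004 and 0.004 m/s and velocity of joint bubble_b between -0.004 and 0.004 m/s); the robot touches nothing.
It fails at once if the screwdriver is pushed about (more than 30 mm) (distance of driver from where it was at the start of the episode above 0.03 m).
It fails at once if the jar is pushed about (more than 30 mm) (distance of jar from where it was at the start of the episode above 0.03 m).
It fails at once if the reel is pushed about (more than 30 mm) (distance of reel from where it was at the start of the episode above 0.03 m).
It fails at once if the tray is pushed about (more than 30 mm) (distance of tray from where it was at the start of the episode above 0.03 m).
It also fails if it takes over 61 s, if anything falls off the work surface, if the arm or the gripper's body presses on something with over 40 N, if the wrist force passes 120 N, or if a joint passes its speed limit or range.

## Working session

There is one attempt and no reset: what is moved stays moved. The work goes in short steps, Python scripts to look and compute and a shell command to move; the robot and the scene stay as the last step left them, time stands still between calls to the robot, and variables do not carry over. Pictures are saved under pics/ and viewed, about 8 in all and at most 12, crops included, and the job is handed in when it is done.

```bash
ls; mkdir -p pics; python3 - <<'E'
from workcell import *
import cv2,numpy as np
s=get_state();print(s)
for n in("scene","side","wrist"):
    c=read_camera(n);cv2.imwrite(f"pics/0{n}.png",c["image"][:,:,::-1]);np.savez(f"pics/0{n}.npz",**c);print(n,c["K"].tolist(),np.round(c["R"],3).tolist(),np.round(c["t"],3).tolist(),(-c["R"].T@c["t"]).round(3))
E
```

```text
pics
{'clock': 0.0, 'joint_pos': array([-1.44461253e+00,  3.14014921e-01,  4.49367503e-02,  1.30355883e+00,
       -1.23828555e-05,  1.43122252e+00]), 'qvel': array([ 1.90037540e-03, -6.28742278e-05,  4.52170776e-04, -1.42344991e-03,
       -1.38439738e-03, -7.53391134e-04]), 'tau': array([ 2.36804426e-04, -4.80624211e+01,  2.98534995e+01,  1.93161552e-02,
       -1.14664203e-04, -1.29134600e-05]), 'tcp_pos': array([ 0.15095445, -0.55429821,  0.23038332]), 'orientation': array([-9.20356913e-04,  9.91184174e-01,  1.32488059e-01, -2.96766202e-08]), 'wrist_force': array([ 0.01097774,  0.01816253, -0.42457986]), 'ft_torque': array([ 0.01493278,  0.01293722, -0.00125463]), 'finger_gap': 0.08503884726457504}
scene [[469.79165635311875, 0.0, 318.19970606875785], [0.0, 469.79165635311875, 239.8025281971004], [0.0, 0.0, 1.0]] [[-0.235, 0.972, -0.002], [0.828, 0.199, -0.524], [-0.509, -0.125, -0.852]] [0.26, -0.444, 1.665] [1.276 0.044 1.186]
side [[573.9970404977098, 0.0, 323.2586829498578], [0.0, 573.9970404977098, 231.6211548006252], [0.0, 0.0, 1.0]] [[-0.99, -0.138, -0.01], [-0.066, 0.531, -0.845], [0.122, -0.836, -0.535]] [0.562, 0.155, 1.357] [0.401 1.13  0.863]
wrist [[411.34834072225243, 0.0, 316.2126248818961], [0.0, 411.34834072225243, 235.29567540703502], [0.0, 0.0, 1.0]] [[0.262, -0.965, -0.002], [-0.916, -0.249, 0.315], [-0.304, -0.081, -0.949]] [-0.574, -0.04, 0.381] [ 0.23  -0.533  0.373]
```

View pics/0scene.png

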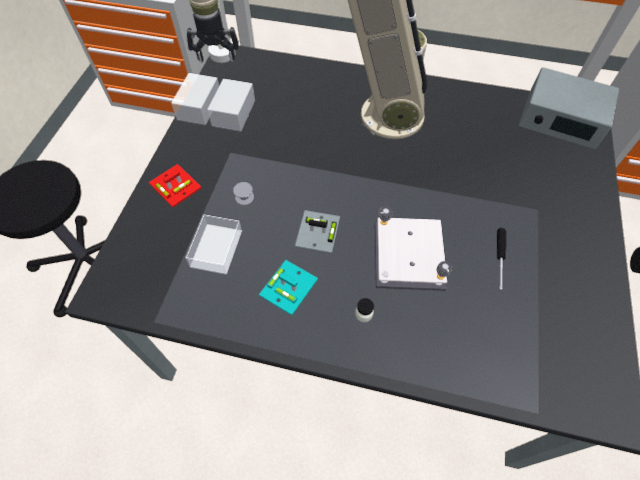

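View pics/0side.png

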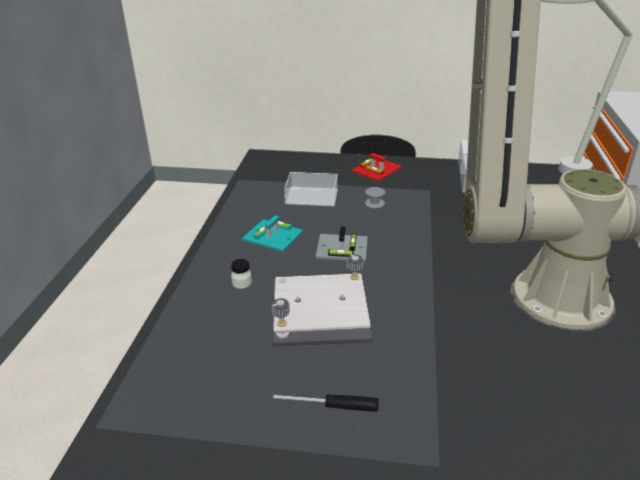

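The level is at about (318,230) in the scene image and (342,247) in the side image. The stage is at about (411,252) and (320,305), with its screw heads at scene (385,215) and (443,269).

```bash
python3 - <<'E'
import cv2,numpy as np
a=cv2.imread("pics/0scene.png")[200:300,285:460];b=cv2.imread("pics/0side.png")[220:345,230:410]
a=cv2.resize(a,(770,440),interpolation=cv2.INTER_CUBIC)[:300] if 0 else cv2.resize(a,None,fx=4,fy=4,interpolation=cv2.INTER_CUBIC)
b=cv2.resize(b,None,fx=4,fy=4,interpolation=cv2.INTER_CUBIC)
cv2.imwrite("pics/1a.png",a);cv2.imwrite("pics/1b.png",b)
E
```

```text
(no output)
```

View pics/1a.png

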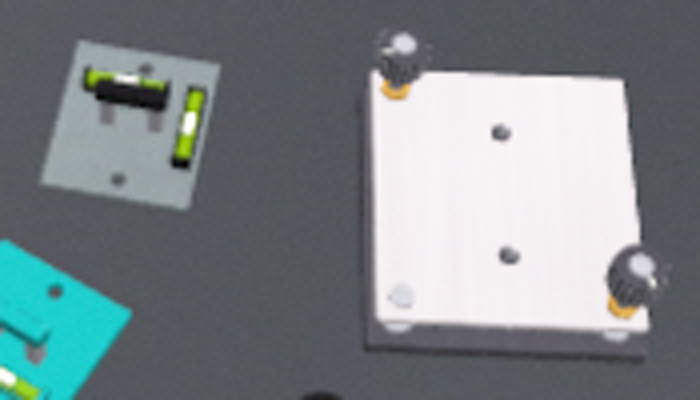

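View pics/1b.png

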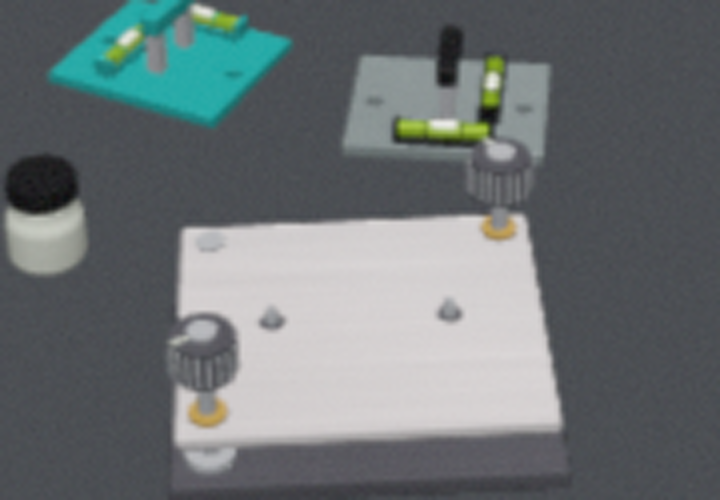

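```bash
cat > h.py <<'E'
import numpy as np,cv2
from workcell import *
def tri(c1,p1,c2,p2):
    P=[c["K"]@np.c_[c["R"],c["t"]] for c in(c1,c2)]
    X=cv2.triangulatePoints(P[0],P[1],np.array(p1,float).T,np.array(p2,float).T);return (X[:3]/X[3]).T
def cast(c,p,z):
    p=np.atleast_2d(np.array(p,float));d=(np.linalg.inv(c["K"])@np.c_[p,np.ones(len(p))].T).T@c["R"]
    o=-c["R"].T@c["t"];return o+d*((z-o[2])/d[:,2])[:,None]
def goal(xyz,ang=None):
    "units/turn needed from current pose to TCP xyz, tool y at world angle ang (mod pi)"
    s=get_state();w,x,y,z=s["orientation"]
    from scipy.spatial.transform import Rotation as Ro
    R=Ro.from_quat([x,y,z,w]).as_matrix();print("t",round(s["clock"],2),"tcp",s["tcp_pos"].round(4),"j",s["joint_pos"].round(2),"F",s["wrist_force"].round(1),"gap",round(s["finger_gap"],4))
    a=np.arctan2(R[1,1],R[0,1]);print("yang",round(a,4),"travel",(R.T@(np.array(xyz)-s["tcp_pos"])/0.04).round(3), "turn",None if ang is None else [round((a-ang+np.pi/2)%np.pi-np.pi/2+k,4) for k in(-np.pi,0,np.pi)])
E
python3 - <<'E'
from h import *
a=dict(np.load("pics/0scene.npz"));b=dict(np.load("pics/0side.npz"))
A=lambda l:np.array(l)/4+[285,200]-.375
B=lambda l:np.array(l)/4+[230,220]-.375
pa=[(79,40),(220,64),(189,210),(40,184),(147,69),(118,179),(501,131),(509,255),(404,60),(635,278)]
pb=[(550,65),(543,160),(343,153),(360,56),(525,108),(374,101),(450,311),(272,319),(500,172),(203,352)]
X=tri(a,A(pa),b,B(pb))
for n,r,h in zip("c0 c1 c2 c3 h0 h1 p0 p1 sA sB".split(),X,[.008]*6+[.05,.05,.088,.088]):
    i=list(X[:,0]).index(r[0]);print(n,r.round(4),cast(a,A(pa[i]),h)[0].round(4),cast(b,B(pb[i]),h)[0].round(4))
f=lambda v:np.arctan2(v[1],v[0])
print("lev ang",f(X[5]-X[4]),f(X[2]-X[1]),f(X[3]-X[0]),"pins",f(X[7]-X[6]),(X[6]+X[7])/2,"lev",X[:4].mean(0),X[4:6].mean(0))
lc=X[:4].mean(0);goal([lc[0],lc[1],.1],f(X[2]-X[1]))
E
```

```text
c0 [ 0.4745 -0.1965  0.0085] [ 0.4767 -0.1954  0.008 ] [ 0.4736 -0.1992  0.008 ]
c1 [ 0.4704 -0.0866  0.0064] [ 0.4732 -0.0856  0.008 ] [ 0.4696 -0.0856  0.008 ]
c2 [ 0.6003 -0.0814  0.0044] [ 0.6038 -0.0803  0.008 ] [ 0.5989 -0.0773  0.008 ]
c3 [ 0.6057 -0.1921  0.0083] [ 0.6079 -0.1909  0.008 ] [ 0.6048 -0.1945  0.008 ]
h0 [ 0.4876 -0.1401  0.0089] [ 0.4906 -0.1385  0.008 ] [ 0.4861 -0.1442  0.008 ]
h1 [ 0.5882 -0.1377  0.0084] [ 0.5904 -0.1366  0.008 ] [ 0.5874 -0.14    0.008 ]
p0 [0.5079 0.1262 0.0481] [0.5116 0.127  0.05  ] [0.5066 0.127  0.05  ]
p1 [0.6064 0.1451 0.0471] [0.6111 0.1461 0.05  ] [0.6043 0.1466 0.05  ]
sA [0.489  0.0473 0.0884] [0.4938 0.0493 0.088 ] [0.487  0.0433 0.088 ]
sB [0.6275 0.2248 0.0871] [0.6311 0.2259 0.088 ] [0.6258 0.2239 0.088 ]
lev ang 0.02353823864177346 0.03995425671070114 0.033129115384445504 pins 0.1890975472481168 [0.55712115 0.13565873 0.04757958] lev [ 0.53773302 -0.13913144  0.00689694] [ 0.53791181 -0.13887659  0.00863614]
t 0.15 tcp [ 0.151  -0.5544  0.2306] j [-1.44  0.31  0.05  1.3   0.    1.43] F [-0.9 -0.1 -0.2] gap 0.0853
yang -1.305 travel [12.056 -7.473  3.278] turn [np.float64(-4.4865), np.float64(-1.3449), np.float64(1.7966)]
```

The scene picture crops show the level's handle along the plate's y with vial A on the +y side. The level's x is roughly world +x, and on the stage A is at the upper corner with the ball foot at the lower left. First move is towards a point above the level.

```bash
python3 -m crank '{"travel": [[0.85,-0.53,0],[1.7,-1.06,0],[2.55,-1.59,0],[3.4,-2.12,0],[4.25,-2.65,0.3]], "turn": [-0.12,-0.24,-0.36,-0.48,-0.6]}' 50 40
python3 -c "
from h import *;goal([.538,-.139,.13],.033)"
```

```text
clock: 0.57
tcp_pos: [0.2884, -0.4076, 0.2209]
orientation: [0.002, 0.907, 0.422, 0.0]
wrist_force: [0.6, -0.9, -0.3]
finger_gap: 0.0499
t 0.57 tcp [ 0.2884 -0.4076  0.2209] j [-1.12  0.17 -0.17  1.23  0.    1.15] F [ 0.6 -0.9 -0.3] gap 0.0499
yang -0.6998 travel [9.158 0.44  2.263] turn [np.float64(-3.8744), np.float64(-0.7328), np.float64(2.4088)]
```

```bash
python3 -m crank '{"travel": [[1,0.05,0.1],[2,0.1,0.2],[3,0.15,0.3],[4,0.2,0.4],[5,0.25,0.6]], "turn": [-0.12,-0.24,-0.36,-0.48,-0.6]}'
python3 -c "
from h import *;goal([.538,-.139,.16],.033)"
```

```text
clock: 0.98
tcp_pos: [0.4256, -0.2607, 0.1957]
orientation: [0.001, 0.741, 0.671, 0.0]
wrist_force: [0.9, -0.6, 0.3]
finger_gap: 0.0501
t 0.98 tcp [ 0.4256 -0.2607  0.1957] j [-0.71  0.18 -0.22  1.17 -0.    0.96] F [ 0.9 -0.6  0.3] gap 0.0501
yang -0.0992 travel [3.307 2.494 0.893] turn [np.float64(-3.2738), np.float64(-0.1322), np.float64(3.0094)]
```

```bash
python3 -m crank '{"travel": [[0.8,0.6,0.2],[1.6,1.2,0.4],[2.4,1.8,0.6],[3.1,2.4,0.8],[3.2,2.4,0.8]], "turn": [-0.08,-0.132,-0.132,-0.132,-0.132]}'
python3 -m crank '{"travel": [[0,0,0]], "turn": [0]}'
python3 - <<'E'
from h import *
goal([.538,-.139,.027],.033)
c=read_camera("wrist");np.savez("pics/2.npz",**c);cv2.imwrite("pics/2.png",c["image"][:,:,::-1]);print(c["R"].round(2).tolist(),c["t"])
E
```

```text
clock: 1.4
tcp_pos: [0.5361, -0.1407, 0.1613]
orientation: [-0.001, 0.696, 0.719, 0.001]
wrist_force: [-0.1, -0.9, -0.1]
finger_gap: 0.0502
clock: 1.48
tcp_pos: [0.5336, -0.1427, 0.1622]
orientation: [-0.001, 0.696, 0.718, -0.0]
wrist_force: [-0.3, 0.8, 0.3]
finger_gap: 0.0498
t 1.48 tcp [ 0.5336 -0.1427  0.1622] j [-0.41  0.3  -0.14  1.13 -0.    1.13] F [-0.3  0.8  0.3] gap 0.0498
yang 0.0312 travel [0.086 0.12  3.38 ] turn [np.float64(-3.1434), np.float64(-0.0018), np.float64(3.1398)]
[[1.0, 0.03, -0.0], [0.03, -0.95, 0.31], [0.01, -0.31, -0.95]] [-0.52956712 -0.17030078  0.26645483]
```

View pics/2.png

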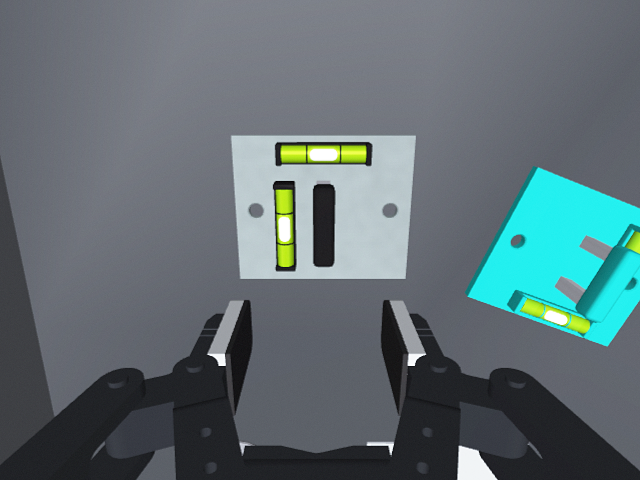

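The wrist picture shows the crossbar centred at (324,225), the holes at (256,210) and (390,210), and the fingers straddling in x.

```bash
python3 - <<'E'
from h import *
c=dict(np.load("pics/2.npz"))
co=cast(c,[(231.5,135.5),(415.5,135.5),(406,279),(240,279)],.008);h=cast(c,[(256,210.5),(390,210.5)],.008)
print(co.round(4).tolist(),co.mean(0),h.round(4),h.mean(0),np.arctan2(*(h[1]-h[0])[1::-1]))
bar=cast(c,[(314,184),(334.5,184),(334,266.5),(314,266.5)],.054);print(bar.round(4).tolist(),bar.mean(0))
m=co.mean(0)
goal([m[0],m[1],.029],np.arctan2(*(h[1]-h[0])[1::-1]))
E
```

```text
[[0.4728, -0.088, 0.008], [0.6023, -0.0841, 0.008], [0.6065, -0.1942, 0.008], [0.4757, -0.1983, 0.008]] [ 0.53930891 -0.1411415   0.008     ] [[ 0.4892 -0.1421  0.008 ]
 [ 0.5891 -0.139   0.008 ]] [ 0.53912666 -0.14053501  0.008     ] 0.030947786439916677
[[0.532, -0.1117, 0.054], [0.5446, -0.1113, 0.054], [0.5467, -0.1662, 0.054], [0.5335, -0.1667, 0.054]] [ 0.53920778 -0.13896263  0.054     ]
t 1.53 tcp [ 0.5329 -0.144   0.1627] j [-0.41  0.3  -0.14  1.13 -0.    1.13] F [-0.7 -0.5  0.9] gap 0.05
yang 0.0293 travel [0.067 0.167 3.341] turn [np.float64(-3.1433), np.float64(-0.0017), np.float64(3.1399)]
```

```bash
python3 -m crank '{"travel": [[0.09,0.16,0.8],[0.09,0.16,1.7],[0.09,0.16,2.5],[0.09,0.16,3.1],[0.09,0.16,3.34]], "turn": [0,0,0,0,0]}'
python3 -m crank '{"travel": [[0,0,0],[0,0,0],[0,0,0],[0,0,0],[0,0,0]], "turn": [0,0,0,0,0]}' 0 60
python3 -m crank '{"travel": [[0,0,0],[0,0,0],[0,0,0]], "turn": [0,0,0]}'
```

```text
clock: 1.95
tcp_pos: [0.5361, -0.1418, 0.0266]
orientation: [-0.002, 0.698, 0.716, -0.001]
wrist_force: [-1.2, -0.7, -0.2]
finger_gap: 0.0499
clock: 2.37
tcp_pos: [0.5407, -0.1423, 0.0318]
orientation: [0.002, 0.698, 0.716, 0.0]
wrist_force: [-1.0, -0.3, 5.8]
finger_gap: 0.0129
clock: 2.62
tcp_pos: [0.5408, -0.1423, 0.0318]
orientation: [0.002, 0.698, 0.717, 0.0]
wrist_force: [-2.5, -1.8, 6.3]
finger_gap: 0.0127
```

```bash
python3 -m crank '{"travel": [[0,0,-0.3],[0,0,-1],[0,0,-1.8],[0,0,-2.6],[0,0,-3.2]], "turn": [0,0,0,0,0]}'
python3 -c "
from h import *;goal([.557,.137,.15],.19)"
```

```text
clock: 3.03
tcp_pos: [0.54, -0.1411, 0.1604]
orientation: [0.001, 0.697, 0.717, 0.001]
wrist_force: [0.9, 0.9, -4.9]
finger_gap: 0.0128
t 3.03 tcp [ 0.54   -0.1411  0.1604] j [-0.4   0.31 -0.14  1.12  0.    1.14] F [ 0.9  0.9 -4.9] gap 0.0128
yang 0.0273 travel [6.937 0.615 0.257] turn [np.float64(-3.3042), np.float64(-0.1627), np.float64(2.9789)]
```

```bash
python3 -m crank '{"travel": [[0.6,0.1,0],[1.5,0.2,0],[2.4,0.3,0],[3.4,0.4,0],[4.0,0.4,0]], "turn": [-0.04,-0.08,-0.12,-0.16,-0.162]}'
python3 -m crank '{"travel": [[0.3,0.1,0],[0.3,0.1,0],[0.3,0.1,0]], "turn": [0,0,0]}'
python3 - <<'E'
from h import *
goal([.557,.136,.15],.19)
for n in("wrist","scene"):
    c=read_camera(n);np.savez(f"pics/3{n}.npz",**c);cv2.imwrite(f"pics/3{n}.png",c["image"][:,:,::-1])
E
```

```text
clock: 3.45
tcp_pos: [0.551, 0.0227, 0.1578]
orientation: [-0.0, 0.636, 0.772, 0.001]
wrist_force: [-0.4, 0.7, -4.4]
finger_gap: 0.0129
clock: 3.7
tcp_pos: [0.5528, 0.0321, 0.1577]
orientation: [0.0, 0.637, 0.771, -0.0]
wrist_force: [0.9, 0.5, -4.2]
finger_gap: 0.0127
t 3.7 tcp [0.5528 0.0321 0.1577] j [-0.09  0.3  -0.15  1.12 -0.    1.29] F [ 0.9  0.5 -4.2] gap 0.0127
yang 0.1906 travel [2.53  0.594 0.189] turn [np.float64(-3.141), np.float64(0.0006), np.float64(3.1422)]
```

View pics/3wrist.png

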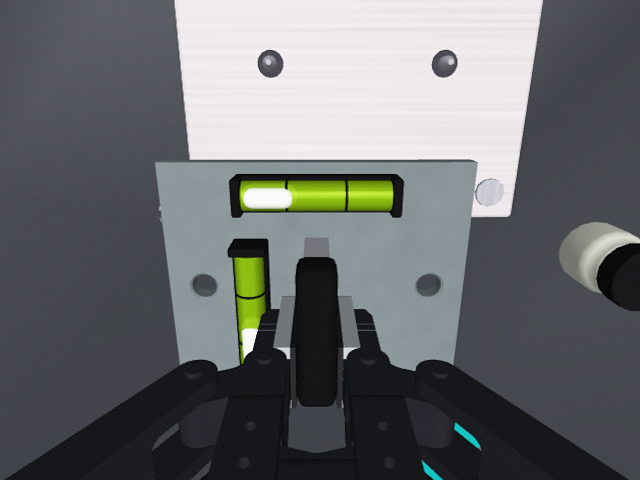

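```bash
python3 - <<'E'
from h import *
c=dict(np.load("pics/3wrist.npz"));g=cv2.cvtColor(c["image"],cv2.COLOR_RGB2GRAY)
def blob(x,y,r,th):
    w=(g[y-r:y+r,x-r:x+r]<th).astype(np.uint8);n,l,s,ce=cv2.connectedComponentsWithStats(w);i=1+np.argmax(s[1:,4]);print(s[i]);return ce[i]+[x-r,y-r]
H=np.array([blob(204,285,20,118),blob(428,285,20,118)]);P=np.array([blob(270,64,25,160),blob(445,64,25,160)])
print(H,P)
f=lambda v:np.arctan2(v[1],v[0])
for z in(.128,.131,.134):
    h=cast(c,H,z);print("h",z,h.round(4).tolist(),np.linalg.norm(h[1]-h[0]),f(h[1]-h[0]),h.mean(0))
for z in(.045,.05):
    p=cast(c,P,z);print("p",z,p.round(4).tolist(),np.linalg.norm(p[1]-p[0]),f(p[1]-p[0]),p.mean(0))
d=p.mean(0)-h.mean(0);a=get_state()["tcp_pos"]+d;goal([a[0],a[1],.15],None)
E
```

```text
[  7   9  26  23 470]
[  7   8  26  24 468]
[ 13  11  25  28 530]
[ 12  11  26  28 529]
[[203.85744681 284.7893617 ]
 [428.15598291 284.6025641 ]] [[270.14716981  63.42641509]
 [443.86767486  63.39508507]]
h 0.128 [[0.5031, 0.022, 0.128], [0.6044, 0.0416, 0.128]] 0.10315936794632118 0.19093262687557377 [0.5537489  0.03182286 0.128     ]
h 0.131 [[0.5037, 0.0236, 0.131], [0.6032, 0.0428, 0.131]] 0.10136412924487351 0.19093262687557394 [0.55348677 0.03321107 0.131     ]
h 0.134 [[0.5043, 0.0252, 0.134], [0.6021, 0.044, 0.134]] 0.09956889054342595 0.19093262687557375 [0.55322464 0.03459928 0.134     ]
p 0.045 [[0.5089, 0.1255, 0.045], [0.6069, 0.1443, 0.045]] 0.09978424395546862 0.18975919594684654 [0.55786835 0.13487183 0.045     ]
p 0.05 [[0.5095, 0.1252, 0.05], [0.6055, 0.1436, 0.05]] 0.09783066476779324 0.18975919594684684 [0.5574928  0.13441608 0.05      ]
t 3.8 tcp [0.5529 0.0309 0.1577] j [-0.09  0.3  -0.15  1.12 -0.    1.29] F [ 0.2  0.4 -4. ] gap 0.0123
yang 0.1881 travel [2.432 0.572 0.19 ] turn None
```

The picture shows the held level's holes at (204,285) and (428,285) and the pins at (270,63) and (444,63), with the platform turned the same way as the level. Next I move over the pins, lower to just above the tips, and look from the side.

```bash
python3 -m crank '{"travel": [[0.5,0.12,0],[1.2,0.28,0],[1.9,0.45,0],[2.4,0.57,0],[2.45,0.585,0]], "turn": [0,0,0,0,0]}'
python3 -m crank '{"travel": [[0,0,0.3],[0,0,0.8],[0,0,1.3],[0,0,1.5],[0,0,1.5]], "turn": [0,0,0,0,0]}'
python3 - <<'E'
from h import *
goal([.557,.136,.15],.19)
im=[]
for n,(x,y) in(("side",(230,200)),("scene",(340,180))):
    c=read_camera(n);np.savez(f"pics/4{n}.npz",**c);im.append(cv2.resize(c["image"][y:y+140,x:x+160,::-1],None,fx=2.5,fy=2.5,interpolation=cv2.INTER_CUBIC))
cv2.imwrite("pics/4.png",np.hstack(im))
E
```

```text
clock: 4.22
tcp_pos: [0.5578, 0.1341, 0.1577]
orientation: [-0.0, 0.637, 0.771, 0.001]
wrist_force: [0.8, -0.8, -4.5]
finger_gap: 0.0127
clock: 4.63
tcp_pos: [0.5557, 0.1307, 0.0953]
orientation: [-0.002, 0.638, 0.77, -0.002]
wrist_force: [-0.6, -0.2, -4.1]
finger_gap: 0.0127
t 4.63 tcp [0.5557 0.1307 0.0953] j [ 0.09  0.38 -0.2   1.   -0.    1.47] F [-0.6 -0.2 -4.1] gap 0.0127
yang 0.187 travel [ 0.124  0.05  -1.368] turn [np.float64(-3.1446), np.float64(-0.003), np.float64(3.1386)]
```

View pics/4.png

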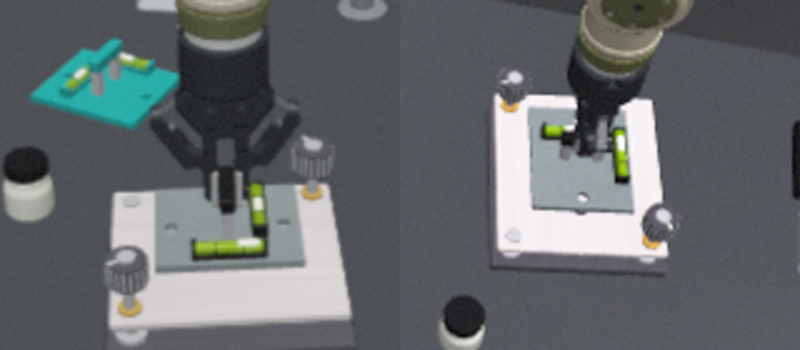

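Side and scene crops show the level just above the platform, square to it, with a hole over the near pin. Lowering further.

```bash
python3 -m crank '{"travel": [[0,0,0.1],[0,0,0.2],[0,0,0.25],[0,0,0.3],[0,0,0.3]], "turn": [0,0,0,0,0]}'
python3 -m crank '{"travel": [[0,0,0.05],[0,0,0.1],[0,0,0.15],[0,0,0.18],[0,0,0.18]], "turn": [0,0,0,0,0]}'
python3 -c "
from h import *;goal([.557,.131,.077],.19)"
```

```text
clock: 5.15
tcp_pos: [0.5572, 0.1324, 0.0854]
orientation: [-0.0, 0.637, 0.771, -0.0]
wrist_force: [-0.0, -0.4, -5.2]
finger_gap: 0.013
clock: 5.57
tcp_pos: [0.5572, 0.1324, 0.0781]
orientation: [-0.0, 0.637, 0.771, -0.0]
wrist_force: [0.4, -0.3, -4.2]
finger_gap: 0.0128
t 5.57 tcp [0.5572 0.1324 0.0781] j [ 0.09  0.4  -0.22  0.95 -0.    1.47] F [ 0.4 -0.3 -4.2] gap 0.0128
yang 0.1891 travel [-0.033 -0.01   0.027] turn [np.float64(-3.1425), np.float64(-0.0009), np.float64(3.1407)]
```

```bash
python3 -m crank '{"travel": [[0,0,0.03],[0,0,0.05],[0,0,0.05]], "turn": [0,0,0]}'
python3 -m crank '{"travel": [[0,0,0],[0,0,0],[0,0,0],[0,0,0],[0,0,-0.1]], "turn": [0,0,0,0,0]}' 50
python3 -m crank '{"travel": [[0,0,-0.6],[0,0,-1.4],[0,0,-2.2],[0,0,-2.6],[0,0,-2.6]], "turn": [0,0,0,0,0]}'
python3 - <<'E'
from h import *
goal([.4878,.0454,.14],None)
c=read_camera("wrist");np.savez("pics/5.npz",**c);cv2.imwrite("pics/5.png",c["image"][:,:,::-1])
E
```

```text
clock: 5.82
tcp_pos: [0.5577, 0.1325, 0.0769]
orientation: [0.0, 0.637, 0.771, 0.0]
wrist_force: [-0.3, 1.1, -1.7]
finger_gap: 0.0132
clock: 6.23
tcp_pos: [0.5571, 0.1323, 0.0802]
orientation: [-0.0, 0.637, 0.771, -0.0]
wrist_force: [-0.2, -0.9, -0.2]
finger_gap: 0.0497
clock: 6.65
tcp_pos: [0.5602, 0.1326, 0.1898]
orientation: [0.003, 0.637, 0.771, 0.003]
wrist_force: [1.0, 0.0, 0.9]
finger_gap: 0.0499
t 6.65 tcp [0.5602 0.1326 0.1898] j [ 0.09  0.32 -0.04  1.2  -0.    1.47] F [1.  0.  0.9] gap 0.0499
yang 0.189 travel [-1.801 -2.199  1.227] turn None
```

View pics/5.png

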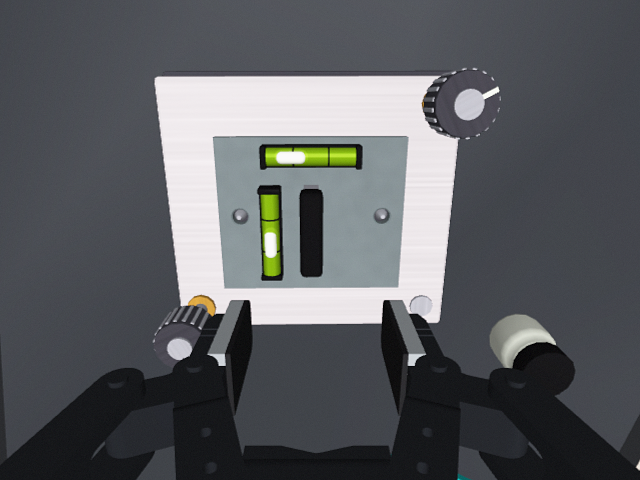

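The level is seated with both pins through the holes. Vial A's bubble is at about (291,157), left of the lines' centre at 311. Vial B's is at about (270,244), slightly low. I'll measure it properly and get the vector to screw A.

```bash
cat >> h.py <<'E'
def plate(c,z=.061,o=None,th=.19):
    if o is None: o=[.5578,.1348]
    v,u=np.mgrid[:480,:640];X=cast(c,np.c_[u.ravel(),v.ravel()],z)[:,:2]-o
    r=np.array([[np.cos(th),-np.sin(th)],[np.sin(th),np.cos(th)]]);return (X@r).reshape(480,640,2)
def bubbles(c):
    hsv=cv2.cvtColor(c["image"],cv2.COLOR_RGB2HSV);q=plate(c)*1000
    gr=(hsv[...,0]>22)&(hsv[...,0]<50)&(hsv[...,1]>120)&(hsv[...,2]>60);wh=(hsv[...,1]<110)&(hsv[...,2]>200)
    for n,ax,ct in(("a",0,(0,43)),("b",1,(-28,-10))):
        box=(abs(q[...,ax]-ct[ax])<33)&(abs(q[...,1-ax]-ct[1-ax])<5)
        g=q[...,ax][box&(gr|wh)];w=q[...,ax][box&wh];l=q[...,ax]
        e=np.percentile(g,[0.3,99.7]);b=np.percentile(w,[1,99])
        dark=box&(hsv[...,2]<110)&(l>e[0]+5)&(l<e[1]-5)
        d=np.sort(l[dark])-e.mean();print(n,"tube",e.round(1),"bub",b.round(1),"off",round(b.mean()-e.mean(),2),"lines",d[d<0].mean().round(1) if (d<0).any() else None,d[d>0].mean().round(1) if (d>0).any() else None)
E
python3 - <<'E'
from h import *
c=dict(np.load("pics/5.npz"));bubbles(c);c=read_camera("wrist");bubbles(c)
# screw heads: bright cap at z=.101
print(cast(c,[(469,104),(179,349)],.101).round(4))
goal([.4878,.0454,.14],None)
E
```

```text
a tube [-29.4  30.1] bub [-22.2  -3.9] off -13.41 lines -11.7 11.7
b tube [-42.   17.3] bub [-28.1  -9.5] off -6.49 lines -11.6 11.4
a tube [-29.3  29.8] bub [-22.2  -4. ] off -13.31 lines -11.6 11.8
b tube [-42.4  17.3] bub [-28.  -10.1] off -6.54 lines -11.3 11.6
[[0.6257 0.2246 0.101 ]
 [0.4872 0.045  0.101 ]]
t 6.75 tcp [0.558  0.1324 0.1854] j [ 0.09  0.33 -0.05  1.19 -0.    1.47] F [ 0.5 -0.8 -1. ] gap 0.0502
yang 0.189 travel [-1.807 -2.136  1.132] turn None
```

Bubble a is at -13.3 mm, so A needs about -1.11 rad. Bubble b is at -6.5 mm, so B needs about +0.47 rad. Going to screw A.

```bash
python3 -m crank '{"travel": [[-0.4,-0.5,0],[-1,-1.2,0.2],[-1.5,-1.8,0.6],[-1.81,-2.13,1],[-1.81,-2.13,1]], "turn": [0,0,0,0,0]}' 65
python3 -m crank '{"travel": [[0,0,0.1],[0,0,0.1]], "turn": [0,0]}'
python3 - <<'E'
from h import *
goal([.4875,.0452,.069],None)
E
```

```text
clock: 7.17
tcp_pos: [0.4814, 0.0435, 0.1401]
orientation: [-0.004, 0.638, 0.77, -0.003]
wrist_force: [-0.5, -0.0, -0.8]
finger_gap: 0.0652
clock: 7.33
tcp_pos: [0.4874, 0.0455, 0.1397]
orientation: [-0.0, 0.637, 0.771, -0.0]
wrist_force: [0.5, -0.9, -0.8]
finger_gap: 0.0646
t 7.33 tcp [0.4874 0.0455 0.1397] j [-0.07  0.2  -0.34  1.04  0.    1.31] F [ 0.5 -0.9 -0.8] gap 0.0646
yang 0.1888 travel [-9.000e-03  1.000e-03  1.767e+00] turn None
```

```bash
python3 -m crank '{"travel": [[0,0,0.5],[0,0,1.1],[0,0,1.6],[0,0,1.75],[0,0,1.75]], "turn": [0,0,0,0,0]}'
python3 -m crank '{"travel": [[0,0,0],[0,0,0],[0,0,0],[0,0,0],[0,0,0]], "turn": [0,0,0,0,0]}' 20 30
python3 -m crank '{"travel": [[0,0,0],[0,0,0],[0,0,0],[0,0,0],[0,0,0]], "turn": [-0.1,-0.2,-0.3,-0.4,-0.5]}'
python3 - <<'E'
from h import *
goal([.4875,.0452,.069],None);print(get_state()["ft_torque"])
E
```

```text
clock: 7.75
tcp_pos: [0.4869, 0.046, 0.0692]
orientation: [-0.001, 0.637, 0.771, -0.001]
wrist_force: [0.0, -0.4, 0.2]
finger_gap: 0.0648
clock: 8.17
tcp_pos: [0.4878, 0.0452, 0.0721]
orientation: [0.001, 0.637, 0.771, 0.0]
wrist_force: [-3.1, -0.3, 5.8]
finger_gap: 0.035
clock: 8.58
tcp_pos: [0.4877, 0.0452, 0.0721]
orientation: [0.001, 0.425, 0.905, 0.0]
wrist_force: [-2.7, -0.0, 5.4]
finger_gap: 0.0351
t 8.58 tcp [0.4877 0.0452 0.0721] j [-0.07  0.26 -0.44  0.87 -0.    0.81] F [-2.7 -0.   5.4] gap 0.0351
yang 0.6938 travel [ 0.004 -0.005  0.077] turn None
[ 0.02503072  0.63488383 -0.10435205]
```

Smooth. Finishing the A turn (total -1.11), then release and rise.

```bash
python3 -m crank '{"travel": [[0,0,0],[0,0,0],[0,0,0],[0,0,0],[0,0,0]], "turn": [-0.1,-0.2,-0.3,-0.4,-0.5]}'
python3 -m crank '{"travel": [[0,0,0],[0,0,0],[0,0,0]], "turn": [-0.06,-0.11,-0.11]}'
python3 -m crank '{"travel": [[0,0,0],[0,0,0],[0,0,0],[0,0,0],[0,0,0]], "turn": [0,0,0,0,0]}' 65
python3 -m crank '{"travel": [[0,0,-0.5],[0,0,-1.1],[0,0,-1.7],[0,0,-2.2],[0,0,-2.3]], "turn": [0,0,0,0,0]}'
python3 - <<'E'
from h import *
goal([.6263,.2247,.15],.19)
E
```

```text
clock: 9.0
tcp_pos: [0.4877, 0.0452, 0.0721]
orientation: [0.001, 0.187, 0.982, 0.0]
wrist_force: [-3.8, -0.8, 5.6]
finger_gap: 0.0352
clock: 9.25
tcp_pos: [0.4877, 0.0452, 0.0721]
orientation: [0.001, 0.134, 0.991, -0.0]
wrist_force: [-3.0, -0.4, 5.7]
finger_gap: 0.0353
clock: 9.67
tcp_pos: [0.4876, 0.0452, 0.0706]
orientation: [0.0, 0.136, 0.991, -0.0]
wrist_force: [-0.1, 1.4, -0.3]
finger_gap: 0.0648
clock: 10.08
tcp_pos: [0.4895, 0.0451, 0.1659]
orientation: [0.003, 0.135, 0.991, 0.0]
wrist_force: [1.7, 0.3, 0.3]
finger_gap: 0.0655
t 10.08 tcp [0.4895 0.0451 0.1659] j [-0.07  0.18 -0.29  1.09 -0.    0.2 ] F [1.7 0.3 0.3] gap 0.0655
yang 1.299 travel [-2.088  5.242  0.415] turn [np.float64(-2.0325), np.float64(1.109), np.float64(4.2506)]
```

```bash
python3 -m crank '{"travel": [[-0.3,0.7,0],[-0.6,1.6,0],[-1,2.5,0],[-1.4,3.4,0],[-1.75,4.3,0]], "turn": [0,0,0,0,0]}'
python3 -m crank '{"travel": [[-0.2,0.6,0.2],[-0.34,0.94,0.4],[-0.34,0.94,0.5],[-0.34,0.94,0.5]], "turn": [0,0,0,0]}'
python3 - <<'E'
from h import *
goal([.6263,.2247,.069],None)
E
```

```text
clock: 10.5
tcp_pos: [0.6019, 0.1935, 0.1615]
orientation: [-0.0, 0.136, 0.991, -0.0]
wrist_force: [0.6, -0.0, 0.2]
finger_gap: 0.0653
clock: 10.83
tcp_pos: [0.6229, 0.225, 0.1396]
orientation: [-0.002, 0.135, 0.991, -0.001]
wrist_force: [-0.6, -0.2, 0.5]
finger_gap: 0.0651
t 10.83 tcp [0.6229 0.225  0.1396] j [ 0.23  0.52  0.14  1.19 -0.    0.5 ] F [-0.6 -0.2  0.5] gap 0.0651
yang 1.3002 travel [-0.089  0.021  1.764] turn None
```

```bash
python3 -m crank '{"travel": [[0,0,0.2],[0,0,0.2]], "turn": [0,0]}'
python3 - <<'E'
from h import *
goal([.6263,.2247,.069],None)
E
```

```text
clock: 11.0
tcp_pos: [0.623, 0.2236, 0.133]
orientation: [-0.001, 0.136, 0.991, -0.001]
wrist_force: [-0.7, -0.1, -0.3]
finger_gap: 0.0651
t 11.0 tcp [0.623  0.2236 0.133 ] j [ 0.22  0.52  0.12  1.17 -0.    0.5 ] F [-0.7 -0.1 -0.3] gap 0.0651
yang 1.298 travel [-0.076  0.052  1.601] turn None
```

```bash
python3 -m crank '{"travel": [[-0.07,0.04,0.4],[-0.07,0.04,1],[-0.07,0.04,1.4],[-0.07,0.04,1.57],[-0.07,0.04,1.57]], "turn": [0,0,0,0,0]}'
python3 -m crank '{"travel": [[0,0,0],[0,0,0],[0,0,0],[0,0,0],[0,0,0]], "turn": [0,0,0,0,0]}' 20 30
python3 -m crank '{"travel": [[0,0,0],[0,0,0],[0,0,0],[0,0,0],[0,0,0]], "turn": [0.1,0.2,0.3,0.4,0.465]}'
python3 -m crank '{"travel": [[0,0,0],[0,0,0]], "turn": [0,0]}'
python3 -m crank '{"travel": [[0,0,0],[0,0,0],[0,0,0],[0,0,0],[0,0,0]], "turn": [0,0,0,0,0]}' 65
python3 -m crank '{"travel": [[0,0,-0.5],[0,0,-1.1],[0,0,-1.7],[0,0,-2.3],[0,0,-2.8]], "turn": [0,0,0,0,0]}'
python3 - <<'E'
from h import *
goal([.558,.1324,.19],.19)
E
```

```text
clock: 11.42
tcp_pos: [0.6256, 0.2243, 0.0701]
orientation: [-0.002, 0.136, 0.991, -0.001]
wrist_force: [-0.7, -0.9, 0.1]
finger_gap: 0.0651
clock: 11.83
tcp_pos: [0.628, 0.2243, 0.0738]
orientation: [0.001, 0.136, 0.991, -0.001]
wrist_force: [-1.1, -4.8, 4.6]
finger_gap: 0.035
clock: 12.25
tcp_pos: [0.6276, 0.2236, 0.0738]
orientation: [0.001, 0.363, 0.932, -0.001]
wrist_force: [-3.5, -7.7, 5.6]
finger_gap: 0.0349
clock: 12.42
tcp_pos: [0.6276, 0.2236, 0.0738]
orientation: [0.001, 0.361, 0.933, -0.001]
wrist_force: [-2.9, -7.0, 5.2]
finger_gap: 0.035
clock: 12.83
tcp_pos: [0.6275, 0.2258, 0.0718]
orientation: [0.0, 0.36, 0.933, 0.0]
wrist_force: [-0.1, -0.2, -0.1]
finger_gap: 0.0652
clock: 13.25
tcp_pos: [0.6276, 0.2258, 0.1855]
orientation: [0.001, 0.36, 0.933, 0.0]
wrist_force: [-0.1, -0.7, -0.3]
finger_gap: 0.0651
t 13.25 tcp [0.6276 0.2258 0.1855] j [0.23 0.51 0.23 1.29 0.   0.96] F [-0.1 -0.7 -0.3] gap 0.0651
yang 0.8343 travel [-0.281 -2.898 -0.114] turn [np.float64(-2.4973), np.float64(0.6443), np.float64(3.7859)]
```

```bash
python3 -m crank '{"travel": [[-0.05,-0.5,0],[-0.1,-1.2,0],[-0.2,-1.9,0],[-0.28,-2.6,0],[-0.28,-2.9,-0.1]], "turn": [0.12,0.24,0.36,0.48,0.6]}'
python3 -m crank '{"travel": [[0,0,0],[0,0,0],[0,0,0],[0,0,0],[0,0,0]], "turn": [0.04,0.04,0.04,0.04,0.04]}'
python3 - <<'E'
from h import *
goal([.4877,.0452,.14],None)
for i in range(3):
    c=read_camera("wrist");bubbles(c)
cv2.imwrite("pics/6.png",c["image"][:,:,::-1])
E
```

```text
clock: 13.67
tcp_pos: [0.5552, 0.1301, 0.1871]
orientation: [-0.001, 0.623, 0.783, -0.001]
wrist_force: [0.1, -0.2, 0.1]
finger_gap: 0.0652
clock: 14.08
tcp_pos: [0.5579, 0.1325, 0.1874]
orientation: [-0.0, 0.635, 0.773, -0.0]
wrist_force: [0.8, -0.2, 0.0]
finger_gap: 0.0648
t 14.08 tcp [0.5579 0.1325 0.1874] j [ 0.09  0.33 -0.04  1.2  -0.    1.47] F [ 0.8 -0.2  0. ] gap 0.0648
yang 0.1956 travel [-1.8   -2.145  1.187] turn None
a tube [-29.7  30. ] bub [-8.9  9.3] off 0.0 lines -11.6 13.7
b tube [-42.4  17.3] bub [-21.8  -3.6] off -0.2 lines -11.9 11.5
a tube [-29.7  30. ] bub [-9.   9.2] off -0.01 lines -11.5 14.0
b tube [-42.3  17.4] bub [-21.8  -3.6] off -0.2 lines -11.9 11.5
a tube [-29.7  29.9] bub [-9.   9.2] off -0.02 lines -11.4 11.9
b tube [-42.3  17.3] bub [-21.8  -3.6] off -0.2 lines -11.9 11.6
```

View pics/6.png

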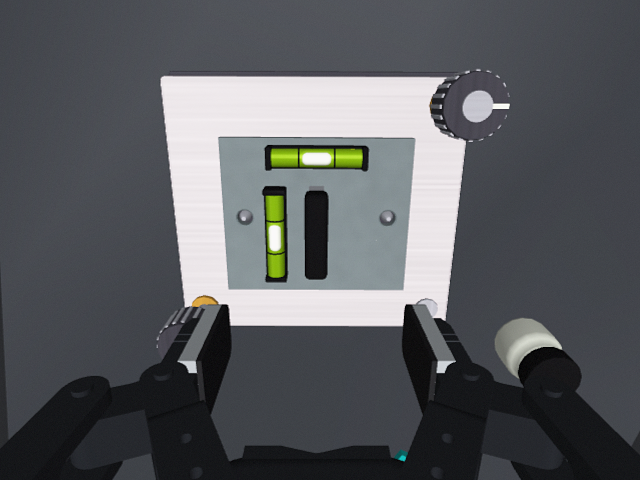

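Both bubbles sit midway between their lines, at (316,158) and (275,237), and are steady. The level is flat on both pins and the gripper is clear. Handing in.

```bash
python3 -c "
from workcell import *;print(hand_in())"
```

```text
the job is handed in; nothing more can be done
None
```

The cross level is on the stage over both pins and both bubbles are centred. I handed the job in at about 14 s of the 61 s; no verdict was reported.

- **Placing:** I picked the level up by its crossbar, set it over both pins with almost no contact force, and let it go. The pictures show both pins through the holes.
- **Levelling:** The bubbles first read -13.3 mm (A) and -6.5 mm (B). I turned screw A by about -1.11 rad and screw B by about +0.47 rad.
- **Last check:** Three wrist pictures in a row, with the gripper open and raised clear, read bubble A at 0.0 mm and bubble B at -0.2 mm, both steady. The contact force was about zero.
- **Disagreement:** The bubble script put vial B about 2.5 mm off in y from where the plate drawing says. I did not check this further; I put it down to calibration and my assumed seat centre. The limit on the level's centre is 4 mm, and the hole clearance allows about 1.5 mm.
- **Bystanders:** I did not measure the driver, jar, reel or tray at the end. No move went near them, and the jar is still standing in the last picture.

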